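# Punch the datum, then draw out the pointer rod and hold the length

### The job

Mark out the steel plate: pick up the mallet and strike the sprung centre punch of the blue marking gauge with a brisk blow that knocks it down onto the plate, then set the mallet down on the bench clear of the plate and gauge. Next draw the sprung pointer rod (the one with the black pull grip) out until its yellow needle stands over the white line on the red cursor of the rule, and hold it there for the scriber: finish still gripping it, because its spring will pull it back in. Do not drop the mallet, and leave everything else on the bench where it is.

Things in the scene. Friction and masses are not known exactly. Their poses are not given: they have to be found in the camera images.
- gauge: the blue marking-out gauge on its bare steel plate, 160 x 400 x 10 mm (x, y, z of its frame), one fixed unit. Origin: centre of the plate's underside; y runs along the plate, the way the pointer rod is drawn out; z up. In this frame (mm): blue base x -28..28, y -140..20, up to z 26; flat rule on the plate at x 24..48, y 28..182, top at z 13
- punch_arm (a point): middle of the top of the blue post and overhung arm that guide the upright punch: x -22..22, y -186..-108, up to z 88 mm in the gauge's frame; this point is at x 0, y -147 mm. The punch stands at x 0, y -165 mm
- barrel_mouth (a point): centre of the barrel's brass mouth (33 mm diameter) at x 0, y 30, z 55 mm of the gauge's frame. The aluminium barrel (28 mm diameter) runs level from y -110 to here; the rod comes out of it along +y
- punch (a joint): travel of the sprung centre punch in m: 0 at rest (up), 0.024 fully down with its nose on the plate. It slides straight down. The blow should send it down faster than 30 mm/s and the mallet follow through until the punch stands on the plate. Its spring takes about 4 N to start and 7.5 N at the bottom, and lifts it again afterwards
- punch_top (a point): centre of the flat top of the punch's steel cap (22 mm across, 12 mm thick, with the return spring below it); 134 mm above the bench at rest, 110 mm when down
- rod (a joint): how far the telescoping pointer rod is drawn out, in m: 0 fully in, 0.125 at its stop. The inner spring pulls it in with about 3 N at 0, growing by 0.6 N per 10 mm (9 N at 100 mm); let go, it runs back in
- rod_grip (a point): middle of the rod's black round pull grip: lying cylinder 22 mm across and 44 mm long along the gauge's y, its axis 55 mm above the bench (45 mm above the plate), closed off at its outer end, 22 mm from this point, by a 34 mm flange to pull against. On its inner side, 28 mm from this point, the yellow needle arm reaches 38 mm sideways to the gauge's +x and then down to the rule
- needle (a point): the lower tip of the rod's yellow needle, 24 mm above the bench, at the gauge's x = 36 mm, and 28 mm behind the pull grip's middle along the gauge's y; it moves with the rod
- cursor: red cursor 34 x 16 x 6 mm clamped on the rule (fixed), already set to the wanted length; origin at the centre of its underside, 13 mm above the bench; axes as the gauge's. A white line runs across its middle along x
- cursor_line (a point): middle of the white line on top of the red cursor: the length mark. It lies 50 to 100 mm along the gauge's y from the needle of the fully retracted rod, 5 mm below the needle's level
- mallet: the mallet, about 0.7 kg, standing on one striking face with its handle level. Origin: centre of the lower striking face; z up; the handle points along its -x
- mallet_head (a point): centre of the mallet's steel head, 36 x 36 mm and 66 mm tall; both faces are flat; 33 mm above the bench
- mallet_grip (a point): grip point on the mallet's handle 60 mm from the head's centre; the wooden handle is 20 mm wide, 27 mm high, reaches from 18 to 178 mm from the head's centre along the mallet's -x, its middle 33 mm above the bench
- grinder: bystander: the small angle grinder lying at the left of the bench, about 280 mm long; origin on the bench under its body, 170 mm from its tail end
- specs: bystander: clear safety spectacles with green frame and side arms, 130 x 135 x 47 mm; origin on the bench below the bridge between the lenses
- disc: bystander: a loose black and red 125 mm grinding disc lying flat, 5 mm thick; origin at the centre of its underside
- try_square: bystander: a steel try square lying flat, stock 110 mm, blade 160 mm; origin under the middle of the stock, the blade reaching out along its +x
- paint_can: bystander: a blue marking-paint can, upright, 65 mm across and 180 mm tall; origin at the centre of its underside
- weld_magnet: bystander: a red triangular welding magnet lying flat, about 110 mm sides, 20 mm thick; origin under the middle of one side
- nut: bystander: a large steel hex nut, 42 mm across, 19 mm high; origin at the centre of its underside
There are look-alikes about, which are no part of the job. Leave any green look-alike of the mallet alone.

How it is judged:
On the way, in this order (a step that is already met when the one before it is completed fails the run):
1. with the mallet in the gripper, a blow sends the punch down faster than 30 mm/s (value of joint punch above 0.002 m and velocity of joint punch above 0.03 m/s and contact force between the fingers and mallet above 1 N and contact force between the fingers and punch below 0.1 N).
2. the mallet has brought the punch down onto the plate (over 20.5 of its 24 mm) (value of joint punch above 0.0205 m and velocity of joint punch below 0.03 m/s and contact force between mallet and punch above 0.5 N and contact force between the fingers and mallet above 1 N and contact force between the fingers and punch below 0.1 N).
3. the mallet is set down on the bench off the gauge and let go (contact force between the fingers and mallet below 0.1 N and height (world z) of mallet_head below 0.045 m and linear speed of mallet below 0.02 m/s and contact force between mallet and gauge below 0.1 N), for 0.2 s.
4. the rod is drawn out by the fingers until the needle stands within 4 mm of the cursor's line (y of needle in the frame of cursor between -0.004 and 0.004 m and contact force between the fingers and rod above 2 N), for 0.4 s.
At the end, for the whole second after the job is handed in: the rod is held out by the gripper (finger force over 2 N), at rest, with the needle within 4 mm of the cursor's white line along the rod; the mallet lies or stands let go and still on the bench, head centre below 45 mm, not touching the gauge or plate (all of step 3 and all of step 4 and contact force between mallet and rod below 0.1 N and velocity of joint rod between -0.01 and 0.01 m/s); the arm keeps its last pose, push and grip.
It fails at once if the mallet is dropped or thrown (moves faster than 0.9 m/s while not held) (linear speed of mallet above 0.9 m/s and contact force between the fingers and mallet below 0.1 N).
It fails at once if another thing on the bench is pushed more than 25 mm (distance of any of grinder, specs, disc, try_square, paint_can, weld_magnet, nut from where it was at the start of the episode above 0.025 m).
It also fails if it takes over 58 s, if anything falls off the work surface, if the arm or the gripper's body presses on something with over 40 N, if the wrist force passes 120 N, or if a joint passes its speed limit or range.

### The arm

A 6-joint arm with a two-finger parallel gripper is mounted at the origin on the work surface. World frame = base frame: x ahead of the robot, y to its left, z up, the work surface at z = 0. Lengths are in m, angles in rad, forces in N, time in s.
With the tool pointing down it reaches from about 0.275 to 0.75 m from the base axis. Payload 10.2 kg.
Tool frame: the origin (TCP) lies midway between the tips of the shut fingers; the grasp point (between the pads) lies 19 mm behind it; z points along the fingers, y is the line along which they close (so a half turn about z gives the same grasp; the last joint's range is limited). The gripper opens to 88 mm and grips with 3 to 60 N. Pads are 18 mm wide; open, the fingers measure 123 mm over their backs; the gripper's body (75 mm by 187 mm) begins 45 mm behind the grasp point.
Start: joints at [0.881, 0.313, 1.498, -0, 1.331, -0.223], TCP at [0.236, 0.469, 0.239] pointing down, gripper open.
Joint ranges: [-2.94, 2.94], [-0.97, 2.17], [0.19, 2.56], [-1.23, 4.37], [0.02, 3.11], [-2.88, 2.88]. Speed limits (rad/s): [2.39, 2.39, 3.01, 3.14, 3.14, 3.14].

### API

Orientations are given as a unit quaternion [w, x, y, z].
In Python, from plant import state, vision, robot gives the robot as it stands.
- The arm moves only by the tool arm_command, never from a script. Its arguments are lists of equal length, an entry for each row: "turn": the turn, a rotation vector about the tool's x, y, z in degrees, a list of three; "travel": the shift along the tool's x, y, z in mm, a list of three; "gripper": the opening in per cent of the stroke, from 0 (shut) to 100 (fully open). A call has exactly 8 rows; each row shifts and turns the commanded pose from where the row before left it, along the tool's axes as they then stand; what a row does not reach is not made up. A row lasts 1/12 s, in which the tool goes at most 41.7 mm and 7.16 degrees, less where a joint would pass 70% of its speed; a pose out of reach is approached as far as the arm can. A call with a gripper value outside its range is refused whole. The fingers move at their own pace and stop on an object; "force" is the grip in N (left out, the last holds). Time passes only in rows, so rows that do not move let the fingers close, or fill a call up. It gives the time, the measured TCP pose, the force, the opening and the grip force at its end, in the units of the state.
- state(): the state, without advancing time (a new reading comes with each control period).
- vision.camera(name): name is "scene" or "top"; returns (picture, depth): 400x640x3 uint8, blue, green, red; 400x640 float32, m along the optical axis (not along the pixel's ray), 0 where there is no reading.
- vision.calibration(name): a dict with "camera_matrix" (3x3 intrinsics, pixels), "D" ([k1, k2, p1, p2, k3] as OpenCV has them; the pictures are not rectified), "R" (3x3) and "t" (3): a world point X has camera coordinates R X + t. Camera axes: x right, y down, z forward; pixel columns grow to the right and rows downward; lengths in m; the calibration is good to about 2 mm. A picture is of the moment at which its call begins. calibration takes no time and is no camera call.
- robot.finish_job(): hands the job in; it is judged then, once.
The state is a dict: "time_s": time; "joints": joint angles; "qvel": joint speeds; "joint_torque": joint torques, N m; "position": TCP position; "tool_rot": TCP orientation; "force": force on the tool from outside, world axes, zero at the start; "wrist_torque": the same for the moment, N m; "width": finger opening in m; "gripper_force": force on a finger pad.
Only numpy, scipy, OpenCV 4.12 (cv2) and the standard library are available. Lean on these libraries where they do the work, as an engineer would, in place of code of your own. Each camera call takes 0.05 s, during which the arm holds its last target. There are 200 camera calls.

## Working session

There is one attempt and no reset: what is moved stays moved. The work goes in short steps, Python scripts to look and compute and a tool call to move; the robot and the scene stay as the last step left them, time stands still between calls to the robot, and variables do not carry over. Pictures are saved under pics/ and viewed, at most 10 in all, crops included, and the job is handed in when it is done.

Besides the shell and the picture viewer there is one more tool, called after "Emit:" in YAML: its name, and indented under it one key for each argument. arm_command: Moves the arm, as the interface text tells. Its arguments: {"type":"object","properties":{"turn":{"type":"array","items":{"type":"array","items":{"type":"number"}}},"travel":{"type":"array","items":{"type":"array","items":{"type":"number"}}},"gripper":{"type":"array","items":{"type":"number"}},"force":{"type":"number"}},"required":["turn","travel","gripper"]}

```bash
mkdir -p pics; cat > h.py <<'E'
import numpy as np, cv2
from plant import state, vision, robot
def grab(n,save=None):
    im,d=vision.camera(n)
    if save: cv2.imwrite('pics/%s.png'%save,im)
    np.savez('/tmp/%s.npz'%n,im=im,d=d)
    return im,d
def cloud(n,d):
    c=vision.calibration(n);K=np.array(c['camera_matrix']);D=np.array(c['D'])
    v,u=np.mgrid[0:400,0:640]
    p=cv2.undistortPoints(np.stack([u.ravel(),v.ravel()],1).astype(float).reshape(-1,1,2),K,D).reshape(-1,2)
    z=d.ravel().astype(float)
    X=np.c_[p*z[:,None],z]
    W=(X-np.array(c['t']).ravel())@np.array(c['R'])
    W[z==0]=np.nan
    return W.reshape(400,640,3)
E
python3 - <<'E'
from h import *
for n in('scene','top'):
    im,d=grab(n,n+'0'); print(n,vision.calibration(n)['t'],np.mean(d==0))
s=state();print(s)
E
```

```text
scene [-0.42785333 -0.07628856  1.32228755] 0.00417578125
top [-0.01934836  0.51193824  1.15040378] 0.0041015625
{'time_s': 0.1, 'joints': array([ 8.80600211e-01,  3.13411543e-01,  1.49834293e+00,  3.76200873e-06,
        1.33101266e+00, -2.23419981e-01]), 'qvel': array([-1.66891249e-03, -1.58382258e-03, -1.91572677e-03,  1.11373352e-04,
       -1.87316737e-04, -4.56654021e-05]), 'joint_torque': array([ 2.79354383e-03, -4.02810109e+01, -2.52644813e+01,  6.95061288e-02,
        3.41875479e-02, -2.25747067e-05]), 'position': array([0.23613285, 0.46865615, 0.23821619]), 'tool_rot': array([-2.60663310e-04,  2.31275452e-01,  9.72888134e-01, -5.26222622e-04]), 'force': array([-0.35894965,  0.28638674,  0.06925354]), 'wrist_torque': array([ 0.00218869, -0.00527842, -0.00642965]), 'gripper_force': 0.0, 'width': 0.08791354883684577}
```

View pics/scene0.png

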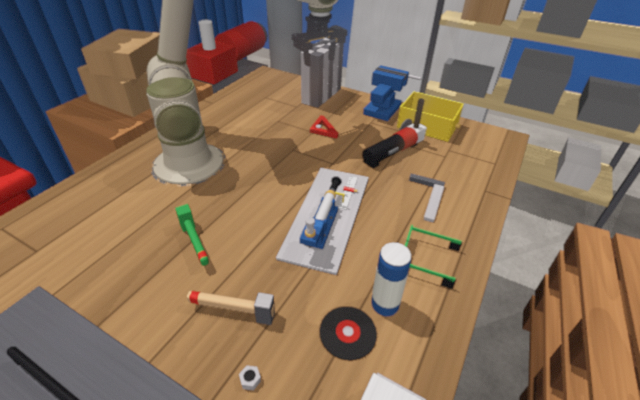

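View pics/top0.png

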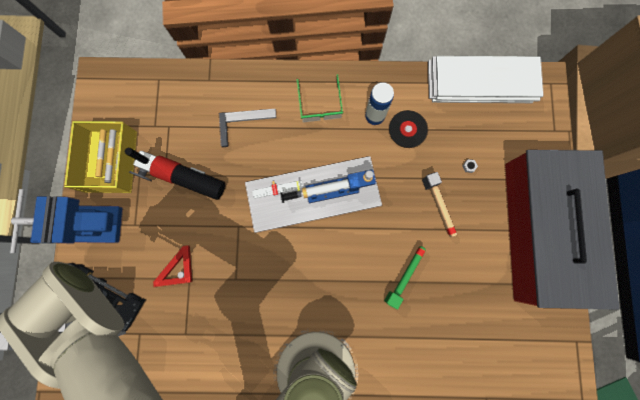

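The top view shows the mallet head at about (432,181) with its handle running to (453,233). The punch is at (368,176), the black grip at (290,196) and the red cursor at (270,188). The green look-alike mallet is at (405,275).

```bash
python3 - <<'E'
from h import *
z=np.load('/tmp/top.npz');im,d=z['im'],z['d'];W=cloud('top',d)
print('cam ctr',-np.array(vision.calibration('top')['R']).T@vision.calibration('top')['t'])
hsv=cv2.cvtColor(im,cv2.COLOR_BGR2HSV)
def box(a,b,c,e):
    m=np.zeros((400,640),bool);m[b:e,a:c]=1;return m
# plate
m=box(235,145,395,240)&(abs(W[...,2]-.01)<.008)&(hsv[...,1]<40)&(hsv[...,2]>110)
P=W[m][:,:2].astype(np.float32);r=cv2.minAreaRect(P);print('plate',r,m.sum(),np.median(W[m][:,2]))
bx=cv2.boxPoints(r); l=[(np.linalg.norm(bx[i]-bx[i-1]),bx[i]-bx[i-1]) for i in range(4)]
y=max(l,key=lambda q:q[0])[1];y/=np.linalg.norm(y); y*=np.sign(y[1]); x=np.array([y[1],-y[0]]);c=np.array(r[0])
print('yaxis',y,'xaxis',x,'yaw',np.degrees(np.arctan2(x[1],x[0])))
def g(w):return np.r_[(w[:2]-c)@x,(w[:2]-c)@y,w[2]]*1000
# punch top
m=box(350,160,390,195)&(W[...,2]>.12)&(W[...,2]<.145);w=W[m].mean(0);print('punch',w,g(w),m.sum())
pk=W[m][W[m][:,2]>.128].mean(0);print(pk,g(pk))
# cursor
m=box(245,175,290,205)&(hsv[...,1]>120)&((hsv[...,0]<8)|(hsv[...,0]>172))&(W[...,2]<.04);q=W[m];print('cursor',q.mean(0),g(q.mean(0)),m.sum())
m=box(270,180,310,210)&(hsv[...,2]<60)&(W[...,2]>.04);q=W[m];print('grip',q.mean(0),g(q.mean(0)),g(q.min(0)),g(q.max(0)),q[:,2].max())
m=box(270,180,310,210)&(abs(hsv[...,0].astype(int)-27)<7)&(hsv[...,1]>120);q=W[m]
for k in q:print('yel',g(k).round())
# mallet
m=box(415,165,470,240)&(W[...,2]>.02);q=W[m&(W[...,2]>.056)];print('head',q.mean(0),q.shape,cv2.minAreaRect(q[:,:2].astype(np.float32)),np.median(q[:,2]))
h=W[m&(W[...,2]>.035)&(W[...,2]<.052)&(hsv[...,1]>60)];print('handle',h.mean(0),h[:,2].max(),cv2.minAreaRect(h[:,:2].astype(np.float32)),cv2.fitLine(h[:,:2].astype(np.float32),cv2.DIST_HUBER,0,.01,.01).ravel())
E
python3 -c "
import cv2
im=cv2.imread('pics/top0.png')[140:245,240:480]
cv2.imwrite('pics/c.png',cv2.resize(im,None,fx=3.3,fy=3.3,interpolation=2))"
```

```text
cam ctr [ 0.31700316 -0.02075461  1.21859026]
plate ((0.5246978402137756, 0.01760224997997284), (0.16092592477798462, 0.4012911319732666), 12.85181999206543) 4934 0.009650223343193846
yaxis [-0.22243042  0.9749486 ] xaxis [0.9749486  0.22243042] yaw 12.851823
punch [ 0.56090651 -0.144069    0.13281313] [  -0.65901564 -165.6750648   132.81313265] 52
[ 0.56123789 -0.14411801  0.13321451] [  -0.34683447 -165.79656181  133.21451335]
cursor [0.53392904 0.13529706 0.01825838] [ 35.17885057 112.69308437  18.25838089] 50
grip [0.50738232 0.08604441 0.06455117] [-1.65812133 70.57908214 64.55116953] [-22.79376782  50.64655716  57.64526269] [18.05926702 90.11714284 73.72933124] 0.07372933124080393
yel [32. 40. 57.]
yel [23. 39. 56.]
yel [19. 39. 59.]
yel [16. 40. 58.]
yel [13. 41. 60.]
yel [20. 43.  8.]
yel [ 2. 27. 71.]
yel [ 1. 24. 73.]
yel [ 0. 21. 72.]
yel [-1. 28. 70.]
yel [-1. 25. 69.]
yel [-2. 22. 69.]
yel [-4. 25. 69.]
yel [-5. 22. 71.]
yel [-7. 26. 70.]
yel [-8. 23. 71.]
head [ 0.56389354 -0.34207885  0.06498832] (153, 3) ((0.56451815366745, -0.343589723110199), (0.035505592823028564, 0.036443304270505905), 20.823671340942383) 0.06527356518800578
handle [ 0.47157773 -0.3748917   0.04460984] 0.05164907284395108 ((0.4730784296989441, -0.37605467438697815), (0.15952011942863464, 0.021252846345305443), 19.52906608581543) [ 0.94132805  0.337493    0.47157773 -0.3748917 ]
```

View pics/c.png

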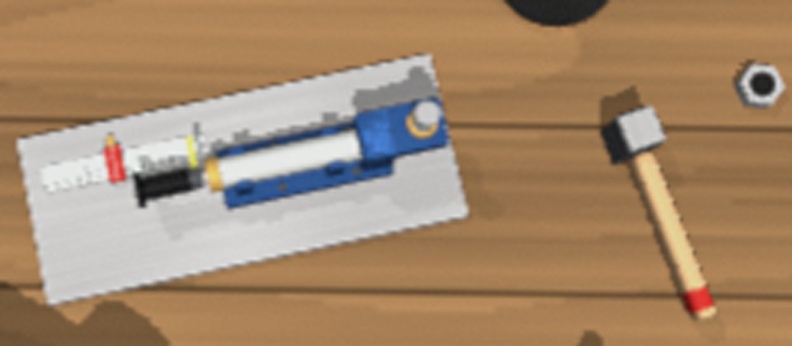

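Emit:
arm_command:
  turn:
    - [0,0,0]
    - [0,0,0]
    - [0,0,0]
    - [0,0,0]
    - [0,0,0]
    - [0,0,0]
    - [0,0,0]
    - [0,0,0]
  travel:
    - [-15,-15,0]
    - [-26,-26,0]
    - [-26,-26,0]
    - [-26,-26,0]
    - [-26,-26,0]
    - [-26,-26,0]
    - [-26,-26,0]
    - [-26,-26,0]
  gripper: [100,100,100,100,100,100,100,100]
  force: 50

```text
time_s: 0.77
position: [0.3235, 0.2026, 0.2386]
tool_rot: [-0.0, 0.231, 0.973, -0.0]
force: [0.6, 0.9, -0.2]
width: 0.0882
gripper_force: 0.0
```

Emit:
arm_command:
  turn:
    - [0,0,0]
    - [0,0,0]
    - [0,0,0]
    - [0,0,0]
    - [0,0,0]
    - [0,0,0]
    - [0,0,0]
    - [0,0,0]
  travel:
    - [-26,-26,0]
    - [-26,-26,0]
    - [-26,-26,0]
    - [-26,-26,0]
    - [-26,-26,0]
    - [-26,-26,0]
    - [-26,-26,0]
    - [-26,-26,0]
  gripper: [100,100,100,100,100,100,100,100]

```text
time_s: 1.43
position: [0.4157, -0.077, 0.2386]
tool_rot: [-0.0, 0.231, 0.973, 0.0]
force: [1.0, -0.0, 0.8]
width: 0.0882
gripper_force: 0.0
```

Emit:
arm_command:
  turn:
    - [0,0,0]
    - [0,0,0]
    - [0,0,0]
    - [0,0,0]
    - [0,0,0]
    - [0,0,0]
    - [0,0,0]
    - [0,0,0]
  travel:
    - [-26,-26,0]
    - [-26,-26,0]
    - [-26,-26,0]
    - [-26,-26,0]
    - [-26,-26,0]
    - [-26,-26,0]
    - [-26,-26,0]
    - [-18,-18,0]
  gripper: [100,100,100,100,100,100,100,100]

```text
time_s: 2.1
position: [0.5044, -0.3464, 0.2378]
tool_rot: [-0.0, 0.232, 0.973, 0.0]
force: [-0.1, 0.1, 0.1]
width: 0.0879
gripper_force: 0.0
```

Emit:
arm_command:
  turn:
    - [0,0,7]
    - [0,0,7]
    - [0,0,7]
    - [0,0,7]
    - [0,0,7]
    - [0,0,7]
    - [0,0,7]
    - [0,0,7]
  travel:
    - [0,0,0]
    - [0,0,0]
    - [0,0,0]
    - [0,0,0]
    - [0,0,0]
    - [0,0,0]
    - [0,0,0]
    - [0,0,0]
  gripper: [100,100,100,100,100,100,100,100]

```text
time_s: 2.77
position: [0.5042, -0.3436, 0.2383]
tool_rot: [-0.0, 0.663, 0.748, 0.0]
force: [0.1, -0.2, -0.1]
width: 0.0879
gripper_force: 0.0
```

Emit:
arm_command:
  turn:
    - [0,0,7]
    - [0,0,7]
    - [0,0,7]
    - [0,0,7]
    - [0,0,7]
    - [0,0,7]
    - [0,0,7]
    - [0,0,7]
  travel:
    - [0,0,10]
    - [0,0,10]
    - [0,0,10]
    - [0,0,10]
    - [0,0,10]
    - [0,0,10]
    - [0,0,10]
    - [0,0,10]
  gripper: [100,100,100,100,100,100,100,100]

```text
time_s: 3.43
position: [0.5041, -0.3436, 0.1578]
tool_rot: [-0.0, 0.937, 0.349, -0.0]
force: [-0.5, -0.6, -1.1]
width: 0.0883
gripper_force: 0.0
```

Emit:
arm_command:
  turn:
    - [0,0,7]
    - [0,0,7]
    - [0,0,7]
    - [0,0,0.7]
    - [0,0,0]
    - [0,0,0]
    - [0,0,0]
    - [0,0,0]
  travel:
    - [0,0,10]
    - [0,0,10]
    - [0,0,0]
    - [0,0,0]
    - [0,0,0]
    - [0,0,0]
    - [0,0,0]
    - [0,0,0]
  gripper: [100,100,100,100,100,100,100,100]

```text
time_s: 4.1
position: [0.5044, -0.3437, 0.139]
tool_rot: [0.0, 0.985, 0.171, 0.0]
force: [0.4, -0.2, -0.2]
width: 0.0884
gripper_force: 0.0
```

Emit:
arm_command:
  turn:
    - [0,0,0]
    - [0,0,0]
    - [0,0,0]
    - [0,0,0]
    - [0,0,0]
    - [0,0,0]
    - [0,0,0]
    - [0,0,0]
  travel:
    - [-3,20,0]
    - [0,0,25]
    - [0,0,25]
    - [0,0,25]
    - [0,0,25]
    - [0,0,15]
    - [0,0,8]
    - [0,0,0]
  gripper: [100,100,100,100,100,100,100,100]

```text
time_s: 4.77
position: [0.5076, -0.3631, 0.0143]
tool_rot: [-0.001, 0.985, 0.17, -0.001]
force: [0.5, 1.0, 0.1]
width: 0.0884
gripper_force: 0.0
```

Emit:
arm_command:
  turn:
    - [0,0,0]
    - [0,0,0]
    - [0,0,0]
    - [0,0,0]
    - [0,0,0]
    - [0,0,0]
    - [0,0,0]
    - [0,0,0]
  travel:
    - [0,0,0]
    - [0,0,0]
    - [0,0,0]
    - [0,0,0]
    - [0,0,0]
    - [0,0,0]
    - [0,0,0]
    - [0,0,0]
  gripper: [0,0,0,0,0,0,0,0]
  force: 60

```text
time_s: 5.43
position: [0.5082, -0.3636, 0.0158]
tool_rot: [0.0, 0.985, 0.17, 0.0]
force: [-0.5, -0.0, 0.3]
width: 0.0369
gripper_force: 0.0
```

Emit:
arm_command:
  turn:
    - [0,0,0]
    - [0,0,0]
    - [0,0,0]
    - [0,0,0]
    - [0,0,0]
    - [0,0,0]
    - [0,0,0]
    - [0,0,0]
  travel:
    - [0,0,0]
    - [0,0,0]
    - [0,0,-10]
    - [0,0,-20]
    - [0,0,-25]
    - [0,0,-25]
    - [0,0,-25]
    - [0,0,-25]
  gripper: [0,0,0,0,0,0,0,0]

```text
time_s: 6.1
position: [0.5075, -0.363, 0.1466]
tool_rot: [-0.001, 0.985, 0.17, -0.001]
force: [-0.8, -0.6, -6.4]
width: 0.0193
gripper_force: 60.0
```

Emit:
arm_command:
  turn:
    - [0,0,0]
    - [0,0,0]
    - [0,0,0]
    - [0,0,0]
    - [0,0,0]
    - [0,0,0]
    - [0,0,0]
    - [0,0,0]
  travel:
    - [0,0,-20]
    - [0,0,-20]
    - [0,0,-5]
    - [5,-15,0]
    - [10,-29,0]
    - [10,-29,0]
    - [10,-29,0]
    - [10,-29,0]
  gripper: [0,0,0,0,0,0,0,0]

```text
time_s: 6.77
position: [0.5058, -0.2233, 0.1895]
tool_rot: [-0.001, 0.985, 0.17, -0.001]
force: [0.6, 0.1, -6.3]
width: 0.0196
gripper_force: 60.0
```

Emit:
arm_command:
  turn:
    - [0,0,0]
    - [0,0,0]
    - [0,0,0]
    - [0,0,0]
    - [0,0,0]
    - [0,0,0]
    - [0,0,0]
    - [0,0,0]
  travel:
    - [10,-29,0]
    - [9,-28,0]
    - [0,0,0]
    - [0,0,0]
    - [0,0,0]
    - [0,0,0]
    - [0,0,0]
    - [0,0,0]
  gripper: [0,0,0,0,0,0,0,0]

```text
time_s: 7.43
position: [0.5054, -0.1657, 0.1905]
tool_rot: [-0.0, 0.986, 0.169, -0.0]
force: [-0.1, 0.1, -5.9]
width: 0.0196
gripper_force: 60.0
```

```bash
python3 - <<'E'
from h import *
im,d=grab('scene','s1');W=cloud('scene',d)
s=state();print(s['position'],s['width'],s['gripper_force'])
c=vision.calibration('scene')
def px(p):return cv2.projectPoints(np.array([p],float),cv2.Rodrigues(np.array(c['R']))[0],np.array(c['t']),np.array(c['camera_matrix']),np.array(c['D']))[0].ravel()
u,v=px([.561,-.144,.134]).astype(int);print(u,v)
cv2.imwrite('pics/s1c.png',cv2.resize(im[v-75:v+75,u-100:u+100],None,fx=4,fy=4,interpolation=2))
im,d=grab('top');W=cloud('top',d)
q=W[(abs(W[...,0]-.56)<.06)&(abs(W[...,1]+.145)<.06)&(W[...,2]>.225)&(W[...,2]<.26)]
print(len(q),q.mean(0) if len(q) else 0, cv2.minAreaRect(q[:,:2].astype(np.float32)) if len(q) else 0, q[:,2].min(),q[:,2].max())
E
```

```text
[ 0.5054231  -0.16559166  0.19050378] 0.019583773217513048 59.98904278501868
310 219
3 [ 0.56771753 -0.15014275  0.23731734] ((0.5686099529266357, -0.15074411034584045), (0.00029219966381788254, 0.024472419172525406), 58.61980438232422) 0.23654026050111676 0.23799847936869925
```

View pics/s1c.png

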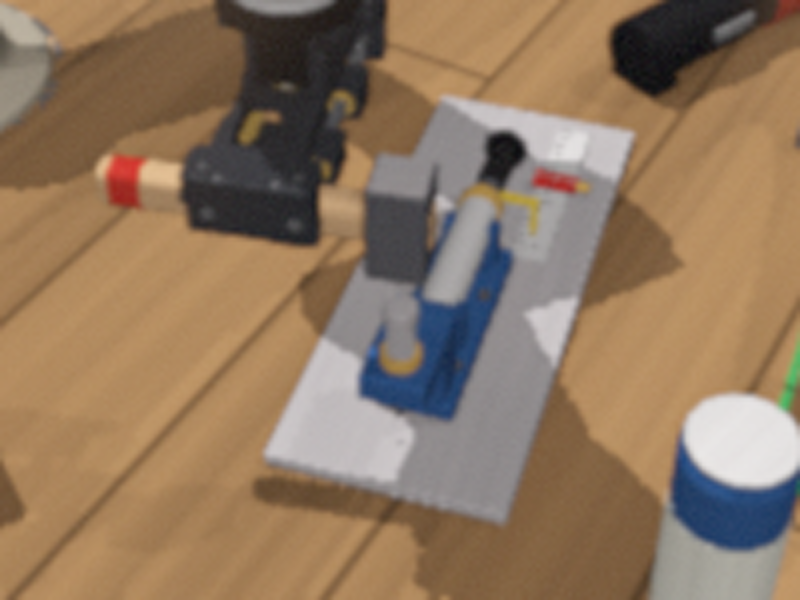

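The mallet is held level at the handle. Its head is just above the punch cap, which is at about (400,305) in the crop. Now the blow.

Emit:
arm_command:
  turn:
    - [0,0,0]
    - [0,0,0]
    - [0,0,0]
    - [0,0,0]
    - [0,0,0]
    - [0,0,0]
    - [0,0,0]
    - [0,0,0]
  travel:
    - [0,0,14]
    - [0,0,14]
    - [0,0,14]
    - [0,0,10]
    - [0,0,6]
    - [0,0,4]
    - [0,0,3]
    - [0,0,2]
  gripper: [0,0,0,0,0,0,0,0]

```text
time_s: 8.2
position: [0.5053, -0.1661, 0.1259]
tool_rot: [0.001, 0.985, 0.17, -0.0]
force: [-18.0, -4.5, 21.5]
width: 0.0194
gripper_force: 60.0
```

Emit:
arm_command:
  turn:
    - [0,0,0]
    - [0,0,0]
    - [0,0,0]
    - [0,0,0]
    - [0,0,0]
    - [0,0,0]
    - [0,0,0]
    - [0,0,0]
  travel:
    - [0,0,0]
    - [0,0,0]
    - [0,0,0]
    - [0,0,0]
    - [0,0,0]
    - [0,0,0]
    - [0,0,0]
    - [0,0,0]
  gripper: [0,0,0,0,0,0,0,0]

```text
time_s: 8.87
position: [0.5052, -0.1661, 0.1261]
tool_rot: [0.001, 0.985, 0.17, -0.0]
force: [-14.2, -3.0, 15.3]
width: 0.0195
gripper_force: 60.0
```

Emit:
arm_command:
  turn:
    - [0,0,0]
    - [0,0,0]
    - [0,0,0]
    - [0,0,0]
    - [0,0,0]
    - [0,0,0]
    - [0,0,0]
    - [0,0,0]
  travel:
    - [0,0,-10]
    - [0,0,-20]
    - [0,0,-20]
    - [0,0,-15]
    - [-5,15,0]
    - [-10,29,0]
    - [-10,29,0]
    - [-10,29,0]
  gripper: [0,0,0,0,0,0,0,0]

```text
time_s: 9.53
position: [0.5067, -0.2738, 0.1889]
tool_rot: [-0.0, 0.985, 0.17, 0.0]
force: [1.6, 0.4, -5.9]
width: 0.0193
gripper_force: 60.0
```

Emit:
arm_command:
  turn:
    - [0,0,0]
    - [0,0,0]
    - [0,0,0]
    - [0,0,0]
    - [0,0,0]
    - [0,0,0]
    - [0,0,0]
    - [0,0,0]
  travel:
    - [-10,29,0]
    - [-10,29,0]
    - [-9,28,0]
    - [0,0,20]
    - [0,0,30]
    - [0,0,30]
    - [0,0,30]
    - [0,0,20]
  gripper: [0,0,0,0,0,0,0,0]

```text
time_s: 10.2
position: [0.5074, -0.3626, 0.0557]
tool_rot: [-0.002, 0.985, 0.17, -0.001]
force: [-0.1, 0.6, -7.0]
width: 0.0198
gripper_force: 60.0
```

```bash
python3 - <<'E'
from h import *
im,d=grab('scene');W=cloud('scene',d)
s=state();print(s['position'],s['force'],s['width'])
cv2.imwrite('pics/s2.png',cv2.resize(im[180:330,150:350],None,fx=4,fy=4,interpolation=2))
E
```

```text
[ 0.50617199 -0.36152472  0.05229386] [ -2.49760283   1.28673561 -10.33172566] 0.019304251285614166
```

View pics/s2.png

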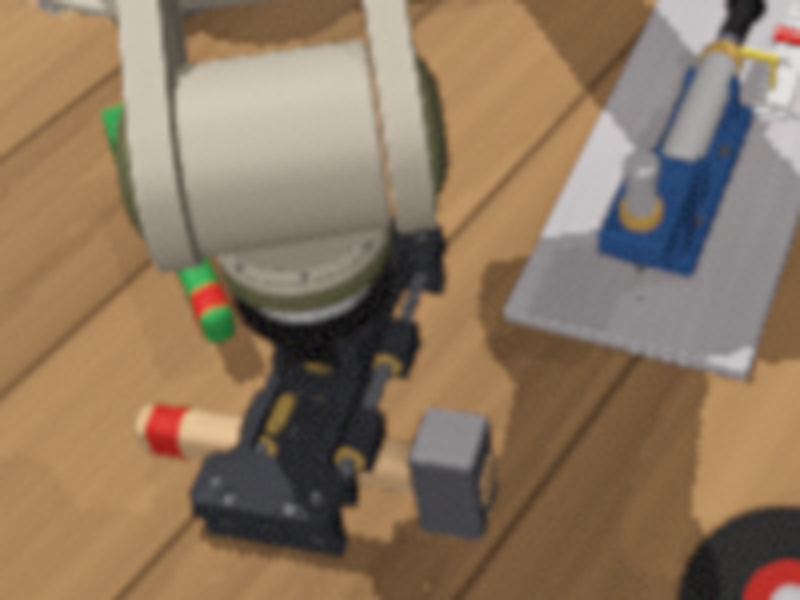

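The mallet is close to level, about 35 mm above clear bench. I'll lower it gently.

Emit:
arm_command:
  turn:
    - [0,0,0]
    - [0,0,0]
    - [0,0,0]
    - [0,0,0]
    - [0,0,0]
    - [0,0,0]
    - [0,0,0]
    - [0,0,0]
  travel:
    - [0,0,12]
    - [0,0,10]
    - [0,0,6]
    - [0,0,4]
    - [0,0,2]
    - [0,0,1]
    - [0,0,0]
    - [0,0,0]
  gripper: [0,0,0,0,0,0,0,0]

```text
time_s: 10.92
position: [0.5084, -0.3637, 0.0243]
tool_rot: [0.0, 0.985, 0.17, 0.0]
force: [0.0, -0.2, -6.6]
width: 0.0195
gripper_force: 60.0
```

Emit:
arm_command:
  turn:
    - [0,0,0]
    - [0,0,0]
    - [0,0,0]
    - [0,0,0]
    - [0,0,0]
    - [0,0,0]
    - [0,0,0]
    - [0,0,0]
  travel:
    - [0,0,2]
    - [0,0,2]
    - [0,0,1]
    - [0,0,1]
    - [0,0,1]
    - [0,0,0]
    - [0,0,0]
    - [0,0,0]
  gripper: [0,0,0,0,0,0,0,0]

```text
time_s: 11.58
position: [0.508, -0.3637, 0.0176]
tool_rot: [0.0, 0.985, 0.17, -0.0]
force: [-4.7, 1.7, 2.5]
width: 0.0194
gripper_force: 60.0
```

Emit:
arm_command:
  turn:
    - [0,0,0]
    - [0,0,0]
    - [0,0,0]
    - [0,0,0]
    - [0,0,0]
    - [0,0,0]
    - [0,0,0]
    - [0,0,0]
  travel:
    - [0,0,0]
    - [0,0,0]
    - [0,0,0]
    - [0,0,0]
    - [0,0,0]
    - [0,0,0]
    - [0,0,0]
    - [0,0,0]
  gripper: [30,40,60,80,80,80,80,80]

```text
time_s: 12.25
position: [0.5082, -0.3636, 0.0167]
tool_rot: [0.0, 0.985, 0.17, 0.0]
force: [0.0, -0.5, -0.1]
width: 0.0698
gripper_force: 0.0
```

Emit:
arm_command:
  turn:
    - [0,0,0]
    - [0,0,0]
    - [0,0,0]
    - [0,0,0]
    - [0,0,0]
    - [0,0,0]
    - [0,0,0]
    - [0,0,0]
  travel:
    - [0,0,-10]
    - [0,0,-20]
    - [0,0,-25]
    - [0,0,-25]
    - [0,0,-25]
    - [0,0,-25]
    - [0,0,-25]
    - [0,0,-30]
  gripper: [80,80,80,80,80,80,80,80]

```text
time_s: 12.92
position: [0.5078, -0.3632, 0.2031]
tool_rot: [-0.0, 0.985, 0.17, -0.0]
force: [0.4, -0.3, -0.5]
width: 0.0704
gripper_force: 0.0
```

```bash
python3 - <<'E'
from h import *
im,d=grab('top','t3');W=cloud('top',d)
s=state();print(s['position'],s['width'],s['tool_rot'])
hsv=cv2.cvtColor(im,cv2.COLOR_BGR2HSV).astype(int)
c=np.array([.5247,.0176]);x=np.array([.97495,.22243]);y=np.array([-.22243,.97495])
G=np.dstack([(W[...,:2]-c)@x*1000,(W[...,:2]-c)@y*1000,W[...,2]*1000])
gx,gy,gz=G[...,0],G[...,1],G[...,2]
red=(hsv[...,1]>120)&((hsv[...,0]<8)|(hsv[...,0]>172))&(abs(gx-36)<25)&(gy>28)&(gy<190)&(gz<40)
q=G[red];print('cursor',q.mean(0),np.percentile(q[:,1],[3,50,97]),len(q))
dk=(hsv[...,2]<70)&(abs(gx)<25)&(gy>30)&(gy<120)&(gz>45)&(gz<80)
q=G[dk];print('grip',np.median(q,0),np.percentile(q[:,1],[2,98]),len(q)); fl=q[q[:,2]>67.5];print('flange',fl.mean(0) if len(fl) else 0)
ye=(abs(hsv[...,0]-28)<7)&(hsv[...,1]>100)&(gx>8)&(gx<45)&(gy>28)&(gy<70)&(gz>45);print('arm',G[ye].mean(0),ye.sum())
m=(W[...,2]>.056)&(W[...,2]<.09)&(abs(W[...,0]-.56)<.06)&(abs(W[...,1]+.345)<.06);print('head',W[m].mean(0) if m.any() else 0,m.sum())
im,d=grab('scene');W=cloud('scene',d);hsv=cv2.cvtColor(im,cv2.COLOR_BGR2HSV).astype(int)
G=np.dstack([(W[...,:2]-c)@x*1000,(W[...,:2]-c)@y*1000,W[...,2]*1000]);gx,gy,gz=G[...,0],G[...,1],G[...,2]
red=(hsv[...,1]>120)&((hsv[...,0]<8)|(hsv[...,0]>172))&(abs(gx-36)<25)&(gy>28)&(gy<190)&(gz<40)
q=G[red];print('S cursor',q.mean(0),np.percentile(q[:,1],[3,50,97]),len(q))
ye=(abs(hsv[...,0]-28)<7)&(hsv[...,1]>100)&(gx>8)&(gx<50)&(gy>28)&(gy<70);print('S arm',G[ye].mean(0),ye.sum())
cv2.imwrite('pics/s3.png',cv2.resize(im[150:320,180:390],None,fx=3.5,fy=3.5,interpolation=2))
E
```

```text
[ 0.50932231 -0.36461644  0.21015711] 0.0705130147606476 [0.00395566 0.98545389 0.16987552 0.00269997]
cursor [ 35.20275474 112.83432286  18.35828114] [106.22620577 112.85500232 119.90995013] 51
grip [-2.07259118 66.01845425 64.19242118] [38.80982987 92.53323475] 132
flange [-2.07303088 78.06484633 69.6589482 ]
arm [22.03891202 39.57656838 57.61003312] 8
head [ 0.57342868 -0.3390695   0.0648727 ] 71
S cursor [ 34.2114976  107.87500216  17.2161263 ] [102.04581955 107.16270018 115.29377303] 26
S arm [22.06695249 38.54286144 52.86246169] 16
```

View pics/s3.png

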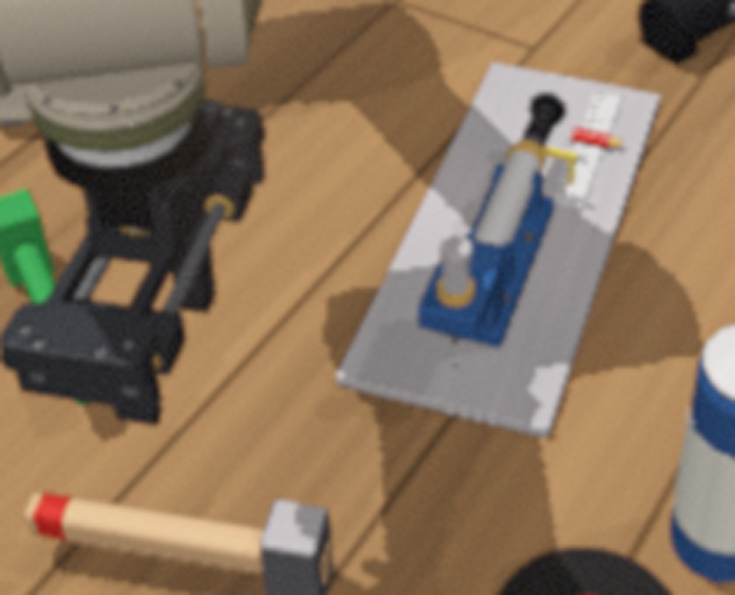

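The mallet stands released on the bench and the punch has sprung back up. Next is the rod.

Emit:
arm_command:
  turn:
    - [0,0,0]
    - [0,0,0]
    - [0,0,0]
    - [0,0,0]
    - [0,0,0]
    - [0,0,0]
    - [0,0,0]
    - [0,0,0]
  travel:
    - [12,-33,0]
    - [13,-36,0]
    - [13,-36,0]
    - [13,-36,0]
    - [13,-36,0]
    - [13,-36,0]
    - [13,-36,0]
    - [13,-36,0]
  gripper: [80,80,80,80,80,80,80,80]

```text
time_s: 13.68
position: [0.5093, -0.0587, 0.2019]
tool_rot: [-0.0, 0.985, 0.17, 0.0]
force: [0.4, 0.7, -0.3]
width: 0.0704
gripper_force: 0.0
```

Emit:
arm_command:
  turn:
    - [0,0,0]
    - [0,0,0]
    - [0,0,0]
    - [0,0,0]
    - [0,0,-7]
    - [0,0,-7]
    - [0,0,-7]
    - [0,0,-7]
  travel:
    - [13,-36,0]
    - [13,-36,0]
    - [13,-36,0]
    - [10,-32,0]
    - [0,0,0]
    - [0,0,0]
    - [0,0,0]
    - [0,0,0]
  gripper: [80,80,80,80,80,80,80,80]

```text
time_s: 14.35
position: [0.5089, 0.0881, 0.2018]
tool_rot: [-0.0, 0.914, 0.406, -0.0]
force: [-0.6, 0.1, 0.0]
width: 0.0707
gripper_force: 0.0
```

Emit:
arm_command:
  turn:
    - [0,0,-7]
    - [0,0,-7]
    - [0,0,-7]
    - [0,0,-7]
    - [0,0,-7]
    - [0,0,-7]
    - [0,0,-7]
    - [0,0,-6.2]
  travel:
    - [0,0,10]
    - [0,0,10]
    - [0,0,10]
    - [0,0,10]
    - [0,0,10]
    - [0,0,10]
    - [0,0,10]
    - [0,0,0]
  gripper: [80,80,80,80,80,80,80,80]

```text
time_s: 15.02
position: [0.5081, 0.0878, 0.13]
tool_rot: [-0.001, 0.622, 0.783, -0.001]
force: [0.9, 0.1, -0.5]
width: 0.0707
gripper_force: 0.0
```

Emit:
arm_command:
  turn:
    - [0,0,0]
    - [0,0,0]
    - [0,0,0]
    - [0,0,0]
    - [0,0,0]
    - [0,0,0]
    - [0,0,0]
    - [0,0,0]
  travel:
    - [0,0,0]
    - [0,0,0]
    - [0,0,0]
    - [0,0,0]
    - [0,0,0]
    - [0,0,0]
    - [0,0,0]
    - [0,0,0]
  gripper: [80,80,80,80,80,80,80,80]

```text
time_s: 15.68
position: [0.5091, 0.0878, 0.1317]
tool_rot: [0.0, 0.624, 0.781, 0.0]
force: [-0.3, 0.3, 0.6]
width: 0.0703
gripper_force: 0.0
```

Emit:
arm_command:
  turn:
    - [0,0,0]
    - [0,0,0]
    - [0,0,0]
    - [0,0,0]
    - [0,0,0]
    - [0,0,0]
    - [0,0,0]
    - [0,0,0]
  travel:
    - [0,0,20]
    - [0,0,20]
    - [0,0,20]
    - [0,0,20]
    - [0,0,10]
    - [0,0,5]
    - [0,0,0]
    - [0,0,0]
  gripper: [80,80,80,80,80,80,80,80]

```text
time_s: 16.35
position: [0.5096, 0.0878, 0.0374]
tool_rot: [0.0, 0.624, 0.781, 0.0]
force: [0.2, 1.2, 0.6]
width: 0.0707
gripper_force: 0.0
```

Emit:
arm_command:
  turn:
    - [0,0,0]
    - [0,0,0]
    - [0,0,0]
    - [0,0,0]
    - [0,0,0]
    - [0,0,0]
    - [0,0,0]
    - [0,0,0]
  travel:
    - [0,0,0]
    - [0,0,0]
    - [0,0,0]
    - [0,0,0]
    - [0,0,0]
    - [0,0,0]
    - [0,0,0]
    - [0,0,0]
  gripper: [0,0,0,0,0,0,0,0]
  force: 40

```text
time_s: 17.02
position: [0.5079, 0.0876, 0.0365]
tool_rot: [-0.001, 0.624, 0.781, -0.001]
force: [-2.2, -2.4, 7.0]
width: 0.0203
gripper_force: 39.3
```

Emit:
arm_command:
  turn:
    - [0,0,0]
    - [0,0,0]
    - [0,0,0]
    - [0,0,0]
    - [0,0,0]
    - [0,0,0]
    - [0,0,0]
    - [0,0,0]
  travel:
    - [0,0,0]
    - [0,0,0]
    - [5,0,0]
    - [8,0,0]
    - [10,0,0]
    - [10,0,0]
    - [10,0,0]
    - [5,0,0]
  gripper: [0,0,0,0,0,0,0,0]

```text
time_s: 17.68
position: [0.4972, 0.1345, 0.0365]
tool_rot: [-0.001, 0.624, 0.782, -0.002]
force: [-6.3, -7.3, 4.8]
width: 0.0199
gripper_force: 39.2
```

Emit:
arm_command:
  turn:
    - [0,0,0]
    - [0,0,0]
    - [0,0,0]
    - [0,0,0]
    - [0,0,0]
    - [0,0,0]
    - [0,0,0]
    - [0,0,0]
  travel:
    - [6,0,0]
    - [8,0,0]
    - [5,0,0]
    - [3,0,0]
    - [0,0,0]
    - [0,0,0]
    - [0,0,0]
    - [0,0,0]
  gripper: [0,0,0,0,0,0,0,0]
  force: 50

```text
time_s: 18.35
position: [0.4925, 0.1551, 0.0365]
tool_rot: [-0.001, 0.624, 0.781, -0.002]
force: [-5.2, -8.7, 5.0]
width: 0.02
gripper_force: 49.1
```

```bash
cat > meas.py <<'E'
from h import *
import sys
s=state();print(s['position'],s['force'],s['gripper_force'],'drawn',(s['position'][:2]-[.5087,.0878])@[-.2224,.975])
c=np.array([.5247,.0176]);x=np.array([.97495,.22243]);y=np.array([-.22243,.97495])
for n in('scene','top'):
    im,d=grab(n);W=cloud(n,d);hsv=cv2.cvtColor(im,cv2.COLOR_BGR2HSV).astype(int)
    G=np.dstack([(W[...,:2]-c)@x*1000,(W[...,:2]-c)@y*1000,W[...,2]*1000]);gx,gy,gz=G[...,0],G[...,1],G[...,2]
    r=(abs(gx-36)<30)&(gy>28)&(gy<190)
    red=(hsv[...,1]>120)&((hsv[...,0]<8)|(hsv[...,0]>172))&r&(gz<40)
    ye=(abs(hsv[...,0]-28)<7)&(hsv[...,1]>100)&r
    for k,m in(('red',red),('yel',ye)):print(n,k,m.sum(),G[m].mean(0).round(1) if m.any() else '')
    if n=='top': print(G[ye].round(0).tolist())
    v,u=np.argwhere(r&(abs(gy-113)<8)).mean(0).astype(int)
    cv2.imwrite('pics/%s_%s.png'%(n,sys.argv[1]),cv2.resize(im[max(v-40,0):v+40,max(u-50,0):u+50],None,fx=6,fy=6,interpolation=2))
a,b=[cv2.imread('pics/%s_%s.png'%(n,sys.argv[1])) for n in('scene','top')]
h=min(a.shape[0],b.shape[0]);o=np.hstack([a[:h],b[:h]]);cv2.imwrite('pics/m%s.png'%sys.argv[1],cv2.resize(o,None,fx=.66,fy=.66))
E
python3 meas.py a
```

```text
[0.49245021 0.15506152 0.03650966] [-5.17485587 -8.72767821  5.01030498] 49.11580055952072 drawn 0.06919393545111059
scene red 32 [ 34.1 108.5  16.4]
scene yel 34 [ 22.2 110.4  48.5]
top red 0 
top yel 0 
[]
```

View pics/ma.png

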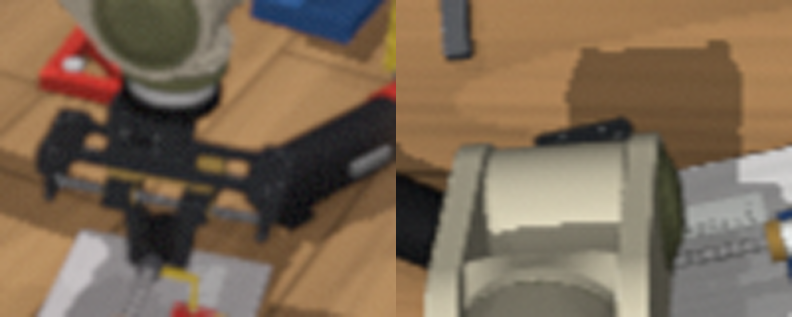

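The scene view shows the yellow needle just reaching the red cursor at the bottom of the left crop. The top view is blocked by the arm. I'll zoom in there.

```bash
python3 - <<'E'
from h import *
im,d=grab('scene')
k=vision.calibration('scene')
c=np.array([.5247,.0176]);x=np.array([.97495,.22243]);y=np.array([-.22243,.97495])
def px(p):
    p=np.array(p,float)/1000;w=np.r_[c+p[0]*x+p[1]*y,p[2]]
    return cv2.projectPoints(w.reshape(1,3),cv2.Rodrigues(np.array(k['R']))[0],np.array(k['t']),np.array(k['camera_matrix']),np.array(k['D']))[0].ravel()
for n,p in(('line',[36,113,19]),('tip109',[36,109,24]),('tip113',[36,113,24]),('line109',[36,109,19]),('l-',[19,113,19]),('l+',[53,113,19]),('top arm',[36,109,52])):print(n,px(p).round(1))
u,v=px([36,113,19]).round().astype(int);u0,v0=u-19,v-15;print('crop',u0,v0)
a=cv2.resize(im[v0:v0+30,u0:u0+38],None,fx=10,fy=10,interpolation=cv2.INTER_CUBIC);b=a.copy()
T=lambda q:tuple(int(z) for z in (px(q)-[u0,v0]+.5)*10)
cv2.polylines(b,[np.array([T([36+sx*17,113+sy*8,19]) for sx,sy in((-1,-1),(1,-1),(1,1),(-1,1))])],True,(0,255,0),1)
cv2.line(b,T([19,113,19]),T([53,113,19]),(255,255,0),1)
cv2.line(b,T([36,109,24]),T([36,109,55]),(255,0,255),1)
cv2.imwrite('pics/z.png',np.hstack([a,b]))
E
```

```text
line [349.4 187.8]
tip109 [349.2 187.3]
tip113 [349.5 186.5]
line109 [349.1 188.6]
l- [344.  186.7]
l+ [354.8 188.9]
top arm [349.8 180.2]
crop 330 173
```

View pics/z.png

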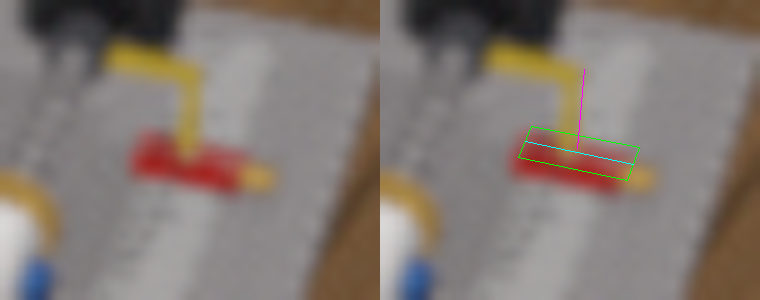

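```bash
python3 - <<'E'
from h import *
c=np.array([.5247,.0176]);x=np.array([.97495,.22243]);y=np.array([-.22243,.97495])
def pj(n,P):
    k=vision.calibration(n);P=np.array(P,float)/1000;w=np.c_[c+P[:,:1]*x+P[:,1:2]*y,P[:,2]]
    return cv2.projectPoints(w,cv2.Rodrigues(np.array(k['R']))[0],np.array(k['t']),np.array(k['camera_matrix']),np.array(k['D']))[0].reshape(-1,2)
S=16
def box(n,b):
    P=[[i,j,k] for i in b[0] for j in b[1] for k in b[2]]
    return cv2.convexHull(((pj(n,P)+.5)*S).astype(np.float32)).astype(np.int32)
def render(n,boxes,o,sh):
    m=np.zeros((sh[0]*S,sh[1]*S),np.uint8)
    for b in boxes: cv2.fillConvexPoly(m,box(n,b)-np.array([o[0]*S,o[1]*S],np.int32),255)
    return cv2.GaussianBlur(cv2.resize(m,sh[::-1],interpolation=cv2.INTER_AREA).astype(float),(0,0),.6)
def fit(n,im,kind,ys,guess):
    o=(pj(n,[[30,guess,30]])[0]-14).astype(int);sh=(28,28)
    f=im[o[1]:o[1]+28,o[0]:o[0]+28].astype(float);B,Gr,R=f[...,0],f[...,1],f[...,2]
    w=np.clip(R-Gr-30,0,None)*(Gr-B<30) if kind=='red' else np.clip(np.minimum(R,Gr)-B-35,0,None)
    best=[]
    for yy in ys:
        if kind=='red': bs=[[(19,53),(yy-8,yy+8),(13,19)]]
        else: bs=[[(11,38),(yy-2,yy+2),(53,57)],[(34,38),(yy-2,yy+2),(24,57)]]
        m=render(n,bs,o,sh)
        # best correlation over small lateral (gauge x) calibration slip
        for dx in np.arange(-2,2.1,.5):
            ex=pj(n,[[30+dx*2,yy,40]])[0]-pj(n,[[30,yy,40]])[0]
            mm=cv2.warpAffine(m,np.float32([[1,0,ex[0]],[0,1,ex[1]]]),sh[::-1])
            best.append(((mm*w).sum()/np.sqrt((mm**2).sum()*(w**2).sum()),yy,dx*2))
    return max(best)
t0=cv2.imread('pics/top0.png');s0=cv2.imread('pics/scene0.png');s1=np.load('/tmp/scene.npz')['im']
for nm,n,im,g in(('top0','top',t0,40),('sc0','scene',s0,40),('now','scene',s1,110)):
    print(nm,'red',fit(n,im,'red',np.arange(100,122,.5),112),'yel',fit(n,im,'yel',np.arange(g-10,g+10,.5),g))
E
```

```text
top0 red (np.float64(0.9506639063695852), np.float64(113.5), np.float64(0.0)) yel (np.float64(0.6565528342092711), np.float64(40.0), np.float64(0.0))Traceback (most recent call last):
  File "<stdin>", line 31, in <module>
  File "<stdin>", line 25, in fit
  File "<stdin>", line 4, in pj
ValueError: time passes only in moves, steps and waits
```

```bash
python3 - <<'E'
from h import *
k=vision.calibration('scene')
c=np.array([.5247,.0176]);x=np.array([.97495,.22243]);y=np.array([-.22243,.97495]);rv=cv2.Rodrigues(np.array(k['R']))[0];t=np.array(k['t']);K=np.array(k['camera_matrix']);D=np.array(k['D'])
def pj(P):
    P=np.array(P,float)/1000
    return cv2.projectPoints(np.c_[c+P[:,:1]*x+P[:,1:2]*y,P[:,2]],rv,t,K,D)[0].reshape(-1,2)
S=16;sh=(28,28)
def fit(im,kind,ys,guess):
    o=(pj([[30,guess,30]])[0]-14).astype(int)
    f=im[o[1]:o[1]+28,o[0]:o[0]+28].astype(float);B,Gr,R=f[...,0],f[...,1],f[...,2]
    w=np.clip(R-Gr-30,0,None)*(Gr-B<30) if kind=='red' else np.clip(np.minimum(R,Gr)-B-35,0,None)
    best=[]
    for yy in ys:
        bs=[[(19,53),(yy-8,yy+8),(13,19)]] if kind=='red' else [[(11,38),(yy-2,yy+2),(53,57)],[(34,38),(yy-2,yy+2),(24,57)]]
        m=np.zeros((28*S,28*S),np.uint8)
        for b in bs:
            P=[[i,j,q] for i in b[0] for j in b[1] for q in b[2]]
            cv2.fillConvexPoly(m,cv2.convexHull(((pj(P)+.5-o)*S).astype(np.float32)).astype(np.int32),255)
        m=cv2.GaussianBlur(cv2.resize(m,sh,interpolation=cv2.INTER_AREA).astype(float),(0,0),.6)
        for dx in range(-5,6):
            e=pj([[30+dx,yy,40]])[0]-pj([[30,yy,40]])[0]
            mm=cv2.warpAffine(m,np.float32([[1,0,e[0]],[0,1,e[1]]]),sh)
            best.append((((mm*w).sum()/np.sqrt((mm**2).sum()*(w**2).sum())).round(4),float(yy),dx))
    return max(best)
s0=cv2.imread('pics/scene0.png');s1=np.load('/tmp/scene.npz')['im']
for im,g in((s0,40),(s1,110)): print('red',fit(im,'red',np.arange(100,122,.5),112),'yel',fit(im,'yel',np.arange(g-10,g+10,.5),g))
E
```

```text
red (np.float64(0.9028), 111.0, -2) yel (np.float64(0.7286), 37.5, -4)
red (np.float64(0.8789), 109.0, -3) yel (np.float64(0.8689), 107.0, -3)
```

Emit:
arm_command:
  turn:
    - [0,0,0]
    - [0,0,0]
    - [0,0,0]
    - [0,0,0]
    - [0,0,0]
    - [0,0,0]
    - [0,0,0]
    - [0,0,0]
  travel:
    - [1.5,0,0]
    - [1.5,0,0]
    - [0.7,0,0]
    - [0,0,0]
    - [0,0,0]
    - [0,0,0]
    - [0,0,0]
    - [0,0,0]
  gripper: [0,0,0,0,0,0,0,0]

```text
time_s: 19.17
position: [0.4917, 0.1586, 0.0365]
tool_rot: [-0.001, 0.624, 0.781, -0.002]
force: [-6.8, -10.0, 5.4]
width: 0.0201
gripper_force: 49.3
```

Emit:
arm_command:
  turn:
    - [0,0,0]
    - [0,0,0]
    - [0,0,0]
    - [0,0,0]
    - [0,0,0]
    - [0,0,0]
    - [0,0,0]
    - [0,0,0]
  travel:
    - [0,0,0]
    - [0,0,0]
    - [0,0,0]
    - [0,0,0]
    - [0,0,0]
    - [0,0,0]
    - [0,0,0]
    - [0,0,0]
  gripper: [0,0,0,0,0,0,0,0]

```text
time_s: 19.83
position: [0.4917, 0.1586, 0.0365]
tool_rot: [-0.001, 0.624, 0.781, -0.002]
force: [-6.2, -9.0, 4.6]
width: 0.0203
gripper_force: 49.3
```

```bash
python3 - <<'E'
from h import *
s=state();print(s['position'],s['force'],'drawn',(s['position'][:2]-[.5087,.0878])@[-.2224,.975])
im,d=grab('scene');cv2.imwrite('pics/z2.png',cv2.resize(im[168:208,325:375],None,fx=12,fy=12,interpolation=2))
E
```

```text
[0.49166614 0.15857717 0.03652685] [-6.18468379 -9.03471139  4.58051707] drawn 0.07279607452417763
```

View pics/z2.png

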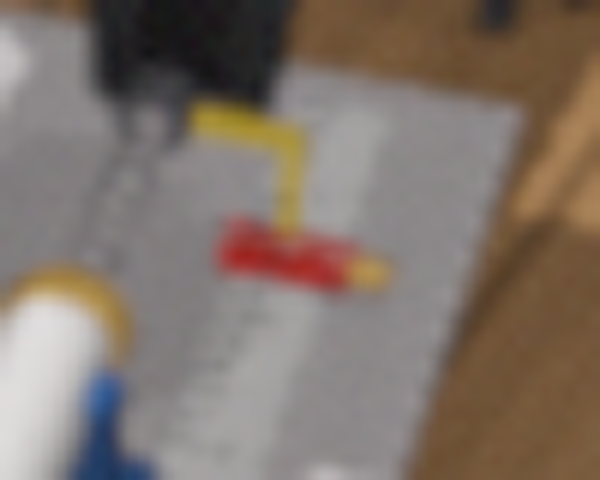

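The needle tip, at (288,235), meets the pale line at about y 240, which is aligned allowing for its 5 mm height above it. Handing in.

```bash
python3 -c "
from h import *
print(robot.finish_job())"
```

```text
the job is handed in; nothing more can be done
None
```

The job is handed in, though no verdict came back. The mallet blow drove the punch down onto the plate. The mallet stands released on the bench, clear of the gauge, and the gripper holds the rod out about 73 mm with its needle over the cursor line, within about 1 mm by my measurements.

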